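# Turn a box lid over against the bench upstand

### The job

The small flat box lid lies on the grey mat with its hollow side up. Without gripping or lifting it, gently push it along the mat against the white upstand until it tips up and stands leaning there, then push its top edge back from behind so that it falls over and lies flat on the mat, hollow side down. Leave the tip box, the bottle and the tube rack where they stand.

Things in the scene. Friction and masses are not known exactly. Their poses are not given: they have to be found in the camera images.
- station: Fixed dark grey rubbery mat, 200 (x) by 300 (y) by 5 mm thick, flat on the bench; a white upstand is fixed across it. Origin: centre of its underside, on the bench. Its own x axis runs level, at right angles to the upstand and towards it; y runs along the upstand; z up. It turns up to about 25 degrees from scene to scene.
- upstand: Fixed smooth white low wall with a sloping foot on its -x side, 220 mm long in y, 38 mm high above the mat, fixed on the station with the same origin and axes. Its face rises from the mat at x = +50 mm at 55 degrees to 16 mm above the mat (x = +61), then at 72 degrees to 34 mm (x = +67), then upright. Flat top from x = +67 to +83; upright back.
- upstand_foot (a point): Middle of the line where the upstand's foot meets the mat, 5 mm above the bench. If the lid's near edge is pushed along the mat towards here, its far edge climbs the slope and it tips up; once its lower edge is at this line it stays leaning on the wall, about 70 degrees from level, when let go. Lid on upstand is slippery (friction about 0.2), on the mat it holds (about 0.6).
- upstand_top (a point): Middle of the front edge of the upstand's flat top, 43 mm above the bench. The leaning lid's upper edge stands about 25 mm above it; pushed there from behind, towards the upstand's -x, the lid pivots on its lower edge and falls over.
- lid: Loose flat rectangular lid of blue plastic, 70 (x) by 100 (y) by 8 mm (z), about 50 g: a 3 mm plate with a rim 3 mm thick and 5 mm high round its hollow side. Origin: centre of the plate's plain outer face. Its z points out of the hollow side: up at the start. It starts on the mat on the upstand's -x side, a 100 mm edge facing it to within 17 degrees.
- lid_corner0 (a point): Corner of the lid at its own (+35, +50, +4) mm, half way through its thickness.
- lid_corner1 (a point): Corner of the lid at its own (+35, -50, +4) mm.
- lid_corner2 (a point): Corner of the lid at its own (-35, -50, +4) mm.
- lid_corner3 (a point): Corner of the lid at its own (-35, +50, +4) mm.
- tip_box: Loose pipette tip box, dark blue with a yellow top, 85 by 120 by 56 mm high, beside the mat on its +y side. Origin: centre of its underside. Not to be moved.
- bottle: Loose reagent bottle with a blue cap, 60 mm across, 115 mm high, beside the mat on its -y side. Origin: centre of its underside. Not to be moved.
- tube_rack: Loose blue rack holding three capped tubes, 50 (x) by 100 (y) by 94 mm high, beside the mat on its -y side. Origin: centre of its underside. Not to be moved.
Not all that is in view belongs to the job. Several things have the shape of the lid; the one meant has the colours described above.

How it is judged:
On the way, in this order (a step that is already met when the one before it is completed fails the run):
1. the lid is pushed up on its edge and leans on the upstand (angle between lid's own z axis and vertical between 0.9 and 1.7 rad and contact force between lid and upstand above 0.03 N), for 0.2 s.
2. the lid has fallen over, hollow side down (angle between lid's own z axis and vertical above 2.95 rad), for 0.2 s.
At the end, for the whole second after the job is handed in: The lid lies flat (within 0.1 rad) and still on the mat in front of the upstand, hollow side down, its centre over the mat, its plain face 10 to 16 mm above the bench (angle between lid's own z axis and vertical above 3.04 rad and z of lid in the frame of station between 0.01 and 0.016 m and x of lid in the frame of station between -0.1 and 0.05 m and y of lid in the frame of station between -0.13 and 0.13 m and linear speed of lid below 0.01 m/s); the robot touches nothing.
It fails at once if the lid is lifted clear: all four corners more than 30 mm above the mat (height (world z) of each of lid_corner0, lid_corner1, lid_corner2, lid_corner3 above 0.035 m).
It fails at once if the lid is gripped or forced: more than 35 N from the fingers (contact force between the fingers and lid above 35 N).
It fails at once if a bystander is moved more than 15 mm (distance of any of tip_box, bottle, tube_rack from where it was at the start of the episode above 0.015 m).
It also fails if it takes over 48 s, if anything falls off the work surface, if the arm or the gripper's body presses on something with over 40 N, if the wrist force passes 120 N, or if a joint passes its speed limit or range.

### The arm

A 6-joint arm with a two-finger parallel gripper is mounted at the origin on the work surface. World frame = base frame: x ahead of the robot, y to its left, z up, the work surface at z = 0. Lengths are in m, angles in rad, forces in N, time in s.
With the tool pointing down it reaches from about 0.35 to 0.725 m from the base axis. Payload 4.3 kg.
Tool frame: the origin (TCP) lies at the very end of the fingers, on their centre line; the grasp point (between the pads) lies 19 mm behind it; x points along the fingers, z is the direction in which the jaws open and shut, and the axes are right-handed (so a half turn about x gives the same grasp; the last joint's range is limited). The gripper opens to 85 mm and grips with 20 to 120 N. Pads are 22 mm wide; open, the fingers measure 114 mm over their backs; the gripper's body (76 mm by 85 mm) begins 54 mm behind the grasp point. The pads swing forward as they close: fully open they stand 13 mm farther back than shut.
Start: joints at [-1.458, 0.377, 0.081, 1.274, 0, 1.46], TCP at [0.127, -0.561, 0.231] pointing down, gripper open.
Joint ranges: [-2.72, 2.72], [-0.84, 1.66], [-1.02, 1.22], [-1.77, 2.12], [-1.37, 1.28], [-3.14, 3.14]. Speed limits (rad/s): [2.57, 2.57, 3.14, 3.14, 3.14, 3.14].

### API

Orientations are given as a unit quaternion [x, y, z, w].
In Python, from plant import ctrl gives the robot as it stands.
- The arm moves only by the tool apply_moves, never from a script. Its argument "deltas" is a list of rows, each a list of 4 numbers: the shift along the tool's x, y, z as a fraction of full scale, then the turn about the tool's x as a fraction of full scale. In form: [[dx, dy, dz, twist], ...]. A call has 1 to 10 rows; each row shifts and turns the pose as measured when the row begins, along the tool's axes as they then stand; what a row does not reach is not made up. Full scale, the value 1, is 500 mm for a shift and pi rad for a turn. A row lasts 1/8 s, in which the tool goes at most 62.5 mm and 10.7 degrees, less where a joint would pass 70% of its speed; a pose out of reach is approached as far as the arm can. A call with a number of a shift or a turn outside -1 to 1 is refused whole. A call with a gripper value outside its range is refused whole. "jaw" is the opening, from -1 (shut) to 1 (fully open), so that 0 is half open, set as the call begins (left out, the last holds). The fingers move at their own pace and stop on an object; "squeeze" is the grip in N (left out, the last holds). Time passes only in rows, so rows that do not move let the fingers close. It gives the time, the measured TCP pose, the force and the opening at its end, in the units of the state.
- ctrl.get_state(): the state, without advancing time (a new reading comes with each control period).
- ctrl.camera(name): name is "side" or "top" or "wrist"; returns (picture, depth): 480x640x3 uint8, red, green, blue; 480x640 float32, m along the optical axis (not along the pixel's ray), 0 where there is no reading.
- ctrl.camera_model(name): a dict with "K" (3x3 intrinsics, pixels), "k1" (the pictures are not rectified: a ray, as slopes to the right and down, at radius r is drawn at 1 + k1 r^2 times it, then the intrinsics apply), "R" (3x3) and "t" (3): a world point X has camera coordinates R X + t. Camera axes: x right, y down, z forward; pixel columns grow to the right and rows downward; lengths in m; the calibration is good to about 2 mm. A picture is of the moment at which its call begins: read the wrist's pose just before it. camera_model takes no time and is no camera call; for the wrist camera it gives the pose at the moment of the call.
- ctrl.close_job(): hands the job in, once; it reports no verdict.
Trained networks look in the newest picture that a camera, given by its name, has taken for a name from the list of things; names that differ only in an ending like _2 or _b are one class to them, and where a whole thing is asked for, a point or a joint stands for the part that bears it (a point fixed in the world has none). Each returns a list of dicts, best first, with "conf" (0 to 1); they miss things now and then, are a little off and sometimes report something else, mostly with a low value. They report only what shows in the picture. A call takes as long as a camera call. They do not tell look-alikes from the thing itself.
- ctrl.outline_of(camera, name): "mask" (480x640 bool, what is visible of it) and "at" ([column, row] in pixels, amid what is visible of it).
- ctrl.landmark_of(camera, name): "at" ([column, row] in pixels: a listed point, or the origin of a listed thing).
The state is a dict: "t": time; "qpos": joint angles; "qvel": joint speeds; "effort": joint torques, N m; "position": TCP position; "tool_rot": TCP orientation; "wrist_force": force on the tool from outside, world axes, zero at the start; "moment": the same for the moment, N m; "gripper_width": opening from 0.0 (shut) to 1.0 (fully open).
Only numpy, scipy, OpenCV 4.12 (cv2) and the standard library are available. Lean on these libraries where they do the work, as an engineer would, in place of code of your own. Each camera call takes 0.05 s, during which the arm holds its last target. There are 200 camera calls.

## Working session

There is one attempt and no reset: what is moved stays moved. The work goes in short steps, Python scripts to look and compute and a tool call to move; the robot and the scene stay as the last step left them, time stands still between calls to the robot, and variables do not carry over. Pictures are saved under pics/ and viewed, about 8 in all and at most 12, crops included, and the job is handed in when it is done.

Besides the shell and the picture viewer there is one more tool, called after "Call:" as name(argument=value, ...), one argument or row to a line, values as JSON. apply_moves: Moves the arm, as the interface text tells. Its arguments: {"type":"object","properties":{"deltas":{"type":"array","items":{"type":"array","items":{"type":"number","minimum":-1,"maximum":1}}},"jaw":{"type":"number"},"squeeze":{"type":"number"}},"required":["deltas"]}

```bash
mkdir -p pics; cat > h.py <<'E'
import numpy as np,cv2
from plant import ctrl
from scipy.spatial.transform import Rotation as Ro
def world(name,uv,depth=None,z=None):
    m=ctrl.camera_model(name);K=np.array(m["K"]);R=np.array(m["R"]);t=np.array(m["t"])
    uv=np.atleast_2d(np.array(uv,float))
    p=cv2.undistortPoints(uv[:,None],K,np.array([m["k1"],0,0,0.]))[:,0] 
    r=np.c_[p,np.ones(len(p))]
    if z is not None:
        c=-R.T@t; d=r@R; return c+d*((z-c[2])/d[:,2])[:,None]
    return (r*np.asarray(depth)[:,None]-t)@R
def save(name,pic): cv2.imwrite("pics/"+name+".png",pic[:,:,::-1])
E
python3 - <<'E'
from h import *
s=ctrl.get_state();print(s)
for c in("top","side"):
    p,d=ctrl.camera(c);save(c+"0",p)
    m=ctrl.camera_model(c);print(c,m["k1"],-np.array(m["R"]).T@m["t"])
    for n in ["lid","station","upstand","upstand_foot","upstand_top","lid_corner0","lid_corner1","lid_corner2","lid_corner3","tip_box","bottle","tube_rack"]:
        for o in ctrl.landmark_of(c,n)[:3]:
            z={"upstand_top":.043,"upstand_foot":.005,"lid":.005}.get(n,.009 if "lid" in n else 0)
            print(n,round(o["conf"],2),np.round(o["at"]),np.round(world(c,o["at"],z=z)[0],3))
E
```

```text
{'t': 0.0, 'qpos': array([-1.45826923e+00,  3.78050757e-01,  7.96261032e-02,  1.27439670e+00,
        9.13032308e-06,  1.46052684e+00]), 'qvel': array([ 0.00047489, -0.00032319, -0.00165589,  0.00069267,  0.00083969,
       -0.0017092 ]), 'effort': array([-1.46127382e-03, -4.63600230e+01,  2.69878399e+01,  2.07066047e-02,
       -5.32403033e-05, -2.84347607e-06]), 'position': array([ 0.12700269, -0.56012784,  0.23036798]), 'tool_rot': array([ 0.44182454,  0.55298909, -0.4408086 ,  0.55198   ]), 'wrist_force': array([-1.11067915,  0.33210697,  0.22553775]), 'moment': array([ 0.01818644, -0.02881026,  0.04461968]), 'gripper_width': 0.9969232613782679}
top -0.004235308944619339 [0.42238041 0.05746496 0.95482473]
lid 0.93 [276. 346.] [0.308 0.164 0.005]
lid 0.75 [477. 284.] [ 0.438 -0.263  0.005]
lid 0.71 [313. 250.] [0.51  0.086 0.005]
station 0.85 [311. 223.] [0.569 0.091 0.   ]
upstand_foot 0.92 [306. 204.] [0.611 0.102 0.005]
upstand_top 0.98 [307. 196.] [0.619 0.099 0.043]
lid_corner0 0.94 [194. 179.] [0.665 0.349 0.009]
lid_corner0 0.92 [196. 210.] [0.597 0.341 0.009]
lid_corner0 0
[... 1224 characters left out ...]
.11   0.009]
lid_corner0 0.96 [360. 304.] [0.36  0.153 0.009]
lid_corner1 0.97 [290. 266.] [0.54  0.136 0.009]
lid_corner1 0.97 [467. 255.] [ 0.26  -0.11   0.009]
lid_corner1 0.96 [360. 304.] [0.36  0.153 0.009]
lid_corner2 0.97 [290. 266.] [0.54  0.136 0.009]
lid_corner2 0.97 [467. 255.] [ 0.26  -0.11   0.009]
lid_corner2 0.96 [360. 304.] [0.36  0.153 0.009]
lid_corner3 0.97 [290. 266.] [0.54  0.136 0.009]
lid_corner3 0.97 [467. 255.] [ 0.26  -0.11   0.009]
lid_corner3 0.96 [360. 304.] [0.36  0.153 0.009]
tip_box 0.73 [254. 340.] [0.46  0.332 0.   ]
bottle 0.87 [308. 191.] [ 0.722 -0.165  0.   ]
bottle 0.41 [360. 207.] [ 0.566 -0.169  0.   ]
tube_rack 0.95 [358. 209.] [ 0.565 -0.159  0.   ]
```

View pics/top0.png

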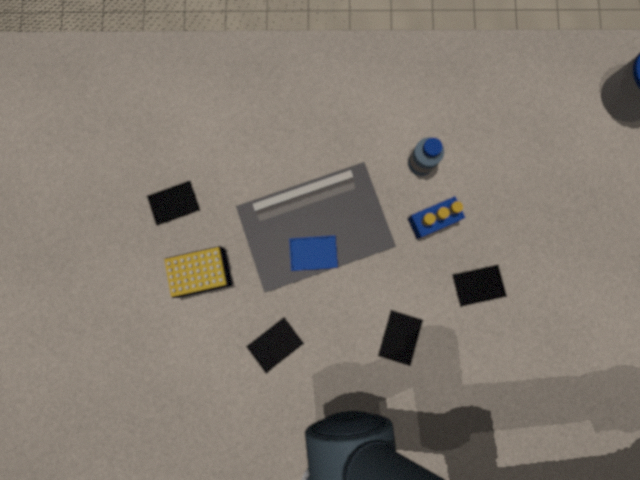

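```bash
python3 - <<'E'
from h import *
p,d=ctrl.camera("top")
for n,at in(("upstand",None),("lid",(313,250))):
    os=ctrl.outline_of("top",n)
    for o in os[:4]:
        a=o["at"]; 
        if at and np.hypot(a[0]-at[0],a[1]-at[1])>25: continue
        m=o["mask"]; v,u=np.nonzero(m)
        print(n,round(o["conf"],2),a,m.sum())
        r=cv2.minAreaRect(np.c_[u,v].astype(np.float32)); b=cv2.boxPoints(r)
        w=world("top",b,z=.013 if n=="lid" else .043)
        print(np.round(w,3)); 
        for i in range(4):
            e=w[(i+1)%4]-w[i]; print(np.round(np.hypot(*e[:2]),3),np.round(np.degrees(np.arctan2(e[1],e[0])),1))
        print(w.mean(0))
# flat top by depth
v,u=np.mgrid[130:330,220:400]; dd=d[130:330,220:400]; ok=dd.ravel()>0
W=world("top",np.c_[u.ravel(),v.ravel()][ok],dd.ravel()[ok])
k=(W[:,2]>.036)&(W[:,2]<.05)&(W[:,0]>.55)&(W[:,0]<.7)&(abs(W[:,1]-.1)<.13)
q=W[k];r=cv2.minAreaRect(q[:,:2].astype(np.float32));print(k.sum(),r)
c,ax=q[:,:2].mean(0),np.linalg.svd(q[:,:2]-q[:,:2].mean(0),full_matrices=False)[2];print(c,ax,q[:,2].mean())
E
```

```text
upstand 0.72 [300.5, 198.9] 1998
[[ 0.607  0.217  0.043]
 [ 0.678  0.008  0.043]
 [ 0.636 -0.005  0.043]
 [ 0.566  0.203  0.043]]
0.221 -71.2
0.044 -162.4
0.22 108.7
0.043 19.3
[0.62169694 0.10580247 0.043     ]
upstand 0.46 [312.1, 252.3] 1562
[[0.532 0.137 0.043]
 [0.538 0.04  0.043]
 [0.468 0.036 0.043]
 [0.463 0.132 0.043]]
0.097 -86.5
0.07 -176.7
0.096 93.5
0.07 4.1
[0.50047973 0.08614669 0.043     ]
lid 0.83 [311.2, 249.0] 1503
[[0.535 0.14  0.013]
 [0.543 0.04  0.013]
 [0.473 0.035 0.013]
 [0.465 0.134 0.013]]
0.101 -85.9
0.07 -176.1
0.1 94.1
0.07 4.7
[0.50394398 0.08738124 0.013     ]
871 ((0.6329192519187927, 0.1080474928021431), (0.0190215352922678, 0.219875305891037), 19.297767639160156)
[0.63294229 0.10821804] [[-0.33174855  0.94336785]
 [-0.94336785 -0.33174855]] 0.042231734173429375
```

The top view shows the blue lid at about (313,253), hollow side up on the mat, with the upstand at about (303,190). The black lids are decoys. The station is turned about 19.3° and the lid about 4.5°. Next I'll work out the approach move behind the lid.

```bash
cat >> h.py <<'E'
TH=np.radians(19.3); C=np.array([.633,.108]); UX=np.array([np.cos(TH),np.sin(TH)]); UY=np.array([-UX[1],UX[0]])
O=C-.075*UX
def st(p): d=np.asarray(p)[:2]-O; return np.array([d@UX,d@UY])
def tell(sx,sy,z):
    s=ctrl.get_state(); R=Ro.from_quat(s["tool_rot"]).as_matrix(); p=s["position"]
    g=np.r_[O+sx*UX+sy*UY,z]; d=R.T@(g-p)
    a=np.arctan2(R[:2,2]@UX,R[:2,2]@UY)  # ccw turn needed to bring tool z on UY
    a=(a+np.pi/2)%np.pi-np.pi/2
    tw=a*np.sign(R[2,0])
    print("t %.2f"%s["t"],"st",np.round(st(p)*1e3,1),"z %.1f"%(p[2]*1e3),"F",np.round(s["wrist_force"],1),"w %.2f"%s["gripper_width"],"down",np.round(R[:,0],3))
    print("delta units",np.round(d/.5,4),"mm",np.round(d*1e3,1),"twist deg",np.degrees(tw),"units",tw/np.pi,"q6",s["qpos"][5])
    print("station x,y,z in tool units/10mm:",np.round(R.T@np.r_[UX,0]*.02,4),np.round(R.T@np.r_[UY,0]*.02,4))
E
python3 -c "
from h import *
tell(-.13,.023,.12)"
```

```text
t 1.45 st [-623.5 -464. ] z 231.3 F [0.4 0.  0.1] w 1.00 down [ 0. -0. -1.]
delta units [ 0.2225  0.8699 -1.0801] mm [ 111.3  434.9 -540. ] twist deg -6.532982613473922 units -0.0362943478526329 q6 1.460495647566216
station x,y,z in tool units/10mm: [-0.      0.0199 -0.0023] [-0.     -0.0023 -0.0199]
```

Call:
apply_moves(
  deltas=[
    [0, 0, 0, -0.0363],
    [0, 0.087, -0.087, 0],
    [0, 0.087, -0.087, 0],
    [0, 0.087, -0.087, 0],
    [0, 0.087, -0.087, 0],
    [0, 0.087, -0.087, 0],
    [0, 0.087, -0.087, 0],
    [0, 0.087, -0.087, 0],
    [0, 0.087, -0.087, 0],
    [0, 0.087, -0.087, 0],
  ],
  jaw=0,
)

```text
t: 2.7
position: [0.3707, -0.0566, 0.2311]
tool_rot: [0.411, 0.572, -0.411, 0.579]
wrist_force: [0.8, -1.0, -0.7]
gripper_width: 0.498
```

```bash
python3 -c "
from h import *
tell(-.13,.023,.06)"
```

```text
t 2.70 st [-227.   -68.6] z 231.1 F [ 0.8 -1.  -0.7] w 0.50 down [ 0.009 -0.006 -1.   ]
delta units [ 0.3418  0.1907 -0.1874] mm [170.9  95.3 -93.7] twist deg -0.37337691582661714 units -0.002074316199036762 q6 2.4927385861726767
station x,y,z in tool units/10mm: [ 0.0001  0.02   -0.0001] [-0.0002 -0.0001 -0.02  ]
```

Call:
apply_moves(
  deltas=[
    [0, 0.08, -0.08, 0],
    [0, 0.08, -0.08, 0],
    [0.07, 0.03, -0.027, 0],
    [0.1, 0, 0, 0],
    [0.1, 0, 0, 0],
    [0.07, 0, 0, 0],
    [0, 0, 0, 0],
  ],
)

```text
t: 3.58
position: [0.4388, 0.0713, 0.0595]
tool_rot: [0.41, 0.571, -0.406, 0.584]
wrist_force: [-0.5, -0.4, 0.1]
gripper_width: 0.501
```

```bash
python3 - <<'E'
from h import *
tell(-.13,.023,.012)
p,d=ctrl.camera("wrist");save("w1",p)
p,d=ctrl.camera("side");save("s1",cv2.resize(p[180:340,200:440],None,fx=3,fy=3))
E
```

```text
t 3.58 st [-120.5   29.5] z 59.5 F [-0.5 -0.4  0.1] w 0.50 down [ 0.019 -0.006 -1.   ]
delta units [ 0.0947 -0.0207  0.0118] mm [ 47.4 -10.3   5.9] twist deg 0.2484992817995146 units 0.001380551565552859 q6 2.822930537177016
station x,y,z in tool units/10mm: [0.0003 0.02   0.0001] [-0.0002  0.0001 -0.02  ]
```

View pics/w1.png

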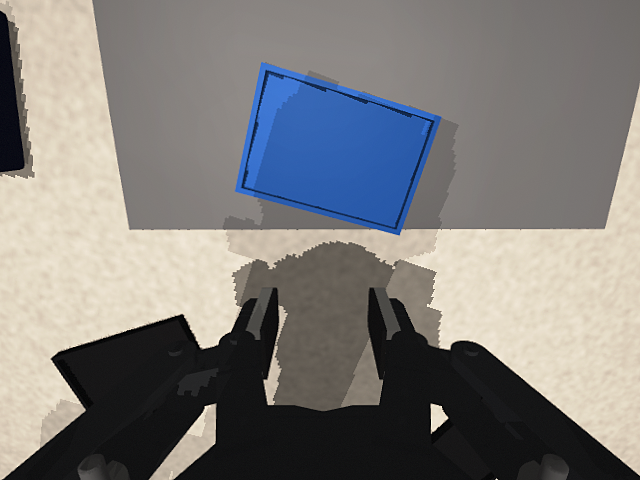

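The wrist view shows the lid ahead of the fingers. Its nearest corner is at (400,234), the fingers are centred near column 322, and the way forward is free. I'll lower now and probe the real fingertip height on the bench beside the mat.

Call:
apply_moves(
  deltas=[
    [0, -0.02, 0.01, 0.001],
    [0.08, 0, 0, 0],
    [0.01, 0, 0, 0],
    [0.008, 0, 0, 0],
    [0, 0, 0, 0],
  ],
)

```text
t: 4.3
position: [0.4418, 0.0612, 0.0204]
tool_rot: [0.415, 0.564, -0.403, 0.589]
wrist_force: [-0.3, -0.1, -0.0]
gripper_width: 0.504
```

```bash
python3 - <<'E'
from h import *
tell(-.13,.023,.002)
p,d=ctrl.camera("wrist")
# fingertip height from wrist depth: print lowest z of points near the fingers
v,u=np.mgrid[270:400,200:430]; dd=d[270:400,200:430]; ok=dd.ravel()>0
W=world("wrist",np.c_[u.ravel(),v.ravel()][ok],dd.ravel()[ok])
s=np.array([st(w) for w in W])
for k in range(-150,-90,5):
    m=(s[:,0]>k/1e3)&(s[:,0]<(k+5)/1e3)&(abs(s[:,1]-.023)<.045)
    if m.sum(): print(k,m.sum(),np.round(np.percentile(W[m,2],[1,50,99])*1e3,1))
m=(W[:,2]>.006)&(W[:,2]<.03); print(s[m].min(0),s[m].max(0))
E
```

```text
t 4.30 st [-121.   19.] z 20.4 F [-0.3 -0.1 -0. ] w 0.50 down [ 0.04  -0.007 -0.999]
delta units [ 0.0359 -0.0194 -0.0086] mm [18.  -9.7 -4.3] twist deg -0.030480132589195616 units -0.00016933406993997565 q6 2.804768870959057
station x,y,z in tool units/10mm: [ 0.0007  0.02   -0.    ] [-0.0004  0.     -0.02  ]
-150 689 [-1.8 -0.5  0.8]
-145 712 [-1.7 -0.5  0.8]
-140 757 [-1.9 -0.5  0.6]
-135 986 [-1.8 -0.3 59.2]
-130 1486 [-1.7 -0.1 75.4]
-125 1881 [-1.8 -0.1 75.8]
-120 2416 [-1.7  0.1 75.7]
-115 5348 [-1.4 53.8 81.1]
-110 4412 [28.  90.6 98.7]
-105 41 [87.6 92.2 99.4]
[-0.13223676 -0.01326024] [-0.1087307   0.05254967]
```

Call:
apply_moves(
  deltas=[
    [0.01, -0.004, -0.004, 0],
    [0.01, -0.004, -0.004, 0],
    [0.01, -0.004, 0, 0],
    [0.006, 0, 0, 0],
    [0, 0, 0, 0],
  ],
)

```text
t: 4.97
position: [0.4361, 0.0632, 0.002]
tool_rot: [0.416, 0.563, -0.402, 0.59]
wrist_force: [-0.2, 0.5, 0.0]
gripper_width: 0.502
```

```bash
python3 - <<'E'
from h import *
tell(-.13,.023,.002)
p,d=ctrl.camera("side");save("s2",cv2.resize(p[200:330,270:430],None,fx=5,fy=4.5))
E
```

```text
t 4.97 st [-125.6   22.8] z 2.0 F [-0.2  0.5  0. ] w 0.50 down [ 0.042 -0.007 -0.999]
delta units [-0.0004 -0.0087 -0.0003] mm [-0.2 -4.4 -0.2] twist deg 0.0001823290731711917 units 1.0129392953955093e-06 q6 2.8089313052650238
station x,y,z in tool units/10mm: [0.0007 0.02   0.    ] [-0.0004  0.     -0.02  ]
```

View pics/s2.png

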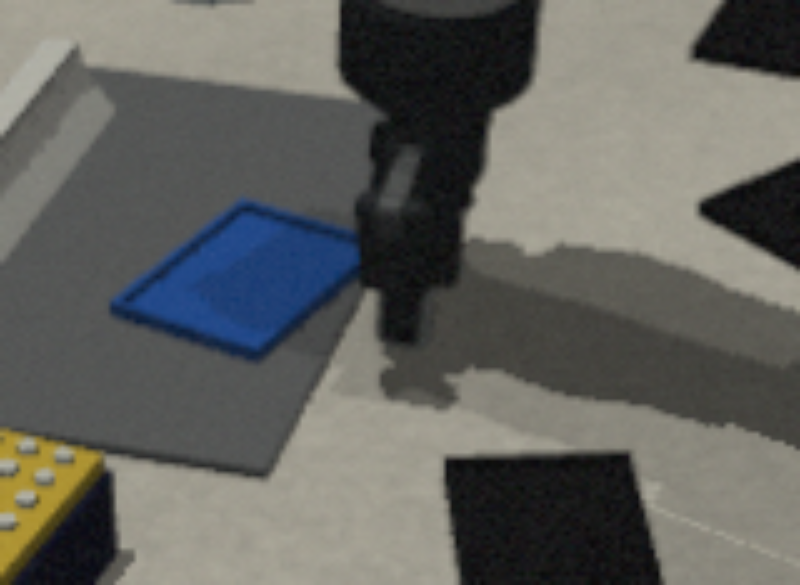

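The side view shows the near fingertip at about (400,340). Its shadow is detached, so the tips still hang a few mm above the bench although the TCP reads 2 mm. I'll probe lower.

Call:
apply_moves(
  deltas=[
    [0.006, 0, 0, 0],
    [0.004, 0, 0, 0],
  ],
)

```text
t: 5.28
position: [0.4368, 0.0633, -0.0017]
tool_rot: [0.416, 0.563, -0.402, 0.59]
wrist_force: [-10.7, -2.4, 36.7]
gripper_width: 0.501
```

Call:
apply_moves(
  deltas=[
    [0.004, 0, 0, 0],
    [0.0, 0, 0, 0],
  ],
)

```text
t: 5.52
position: [0.4369, 0.0632, -0.0009]
tool_rot: [0.416, 0.563, -0.401, 0.591]
wrist_force: [-0.9, 0.2, 0.6]
gripper_width: 0.499
```

Call:
apply_moves(
  deltas=[
    [-0.012, 0, 0, 0],
    [-0.008, 0, 0, 0],
    [0, 0, 0, 0],
  ],
)

```text
t: 5.9
position: [0.437, 0.0633, 0.0099]
tool_rot: [0.416, 0.563, -0.401, 0.591]
wrist_force: [-0.6, 0.3, -0.2]
gripper_width: 0.5
```

Call:
apply_moves(
  deltas=[
    [0.003, 0.02, 0, 0],
    [0.001, 0.02, 0, 0],
    [0.0007, 0.02, 0, 0],
    [0.0007, 0.02, 0, 0],
    [0.0007, 0.02, 0, 0],
    [0.0007, 0.02, 0, 0],
    [0.0007, 0.02, 0, 0],
  ],
)

```text
t: 6.78
position: [0.5075, 0.0882, 0.008]
tool_rot: [0.416, 0.563, -0.402, 0.591]
wrist_force: [-0.3, 0.5, -0.4]
gripper_width: 0.498
```

```bash
python3 - <<'E'
from h import *
tell(.031,.023,.008)
p,d=ctrl.camera("wrist");save("w3",p)
E
```

```text
t 6.78 st [-50.   22.8] z 8.0 F [-0.3  0.5 -0.4] w 0.50 down [ 0.043 -0.006 -0.999]
delta units [ 0.0062  0.1619 -0.0003] mm [ 3.1 80.9 -0.1] twist deg 0.051957091294361456 units 0.00028865050719089697 q6 2.8572738199612697
station x,y,z in tool units/10mm: [0.0008 0.02   0.    ] [-0.0004  0.     -0.02  ]
```

View pics/w3.png

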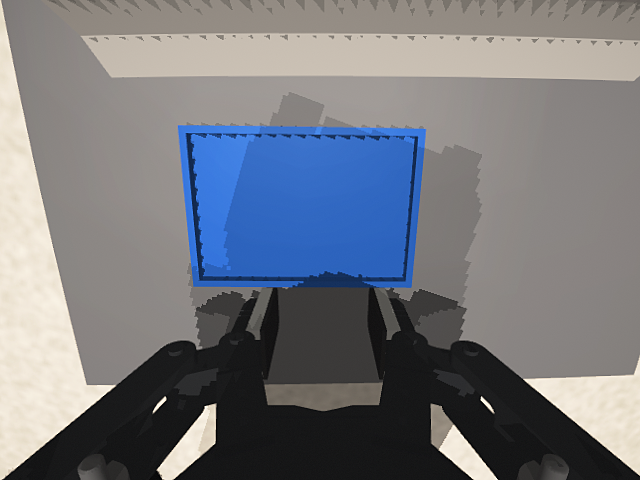

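The lid is squared against the fingers, with its far edge at row 128 nearly parallel to the foot at row 77. I'll keep pushing, more slowly.

Call:
apply_moves(
  deltas=[
    [0.0006, 0.016, 0, 0],
    [0.0006, 0.016, 0, 0],
    [0.0006, 0.016, 0, 0],
    [0.0006, 0.016, 0, 0],
    [0.0006, 0.016, 0, 0],
    [0.0006, 0.016, 0, 0],
    [0.0006, 0.016, 0, 0],
  ],
)

```text
t: 7.7
position: [0.5646, 0.1082, 0.008]
tool_rot: [0.416, 0.563, -0.401, 0.591]
wrist_force: [-0.4, 0.7, 0.1]
gripper_width: 0.5
```

```bash
python3 - <<'E'
from h import *
tell(.031,.023,.008)
p,d=ctrl.camera("side");save("s3",cv2.resize(p[170:300,220:380],None,fx=5,fy=4.5))
E
```

```text
t 7.70 st [10.5 22.8] z 8.0 F [-0.4  0.7  0.1] w 0.50 down [ 0.044 -0.006 -0.999]
delta units [ 0.0017  0.041  -0.0004] mm [ 0.9 20.5 -0.2] twist deg 0.05188745753154669 units 0.00028826365295303715 q6 2.887469884516925
station x,y,z in tool units/10mm: [0.0008 0.02   0.    ] [-0.0004  0.     -0.02  ]
```

View pics/s3.png

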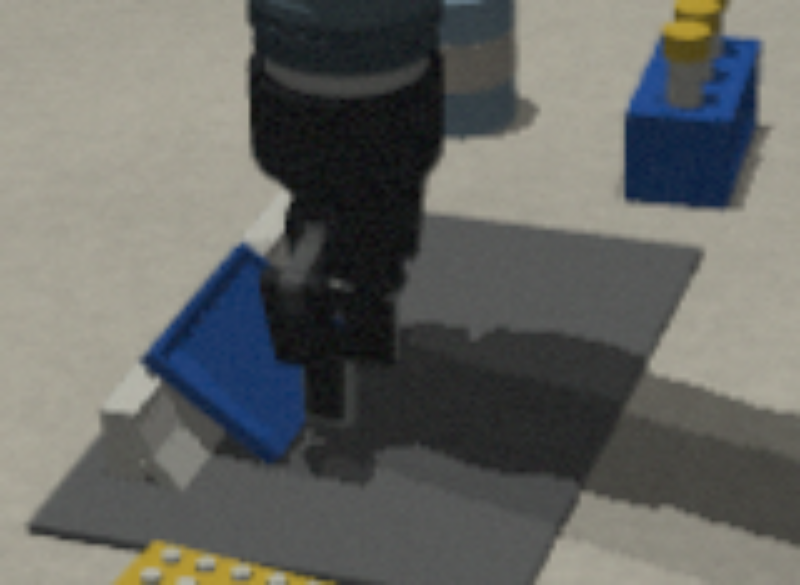

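The side view shows the lid climbing the upstand at about 40°, with its lower edge at the fingers. The last 20 mm comes next, in small steps.

Call:
apply_moves(
  deltas=[
    [0.0005, 0.012, 0, 0],
    [0.0005, 0.011, 0, 0],
    [0.0003, 0.007, 0, 0],
  ],
)

```text
t: 8.12
position: [0.581, 0.1138, 0.0082]
tool_rot: [0.416, 0.563, -0.401, 0.591]
wrist_force: [-0.6, 0.1, 0.8]
gripper_width: 0.499
```

Call:
apply_moves(
  deltas=[
    [0.0003, 0.006, 0, 0],
  ],
)

```text
t: 8.25
position: [0.5839, 0.1149, 0.0081]
tool_rot: [0.416, 0.563, -0.401, 0.591]
wrist_force: [-0.1, -0.3, 0.3]
gripper_width: 0.503
```

```bash
python3 - <<'E'
from h import *
tell(.031,.023,.008)
p,d=ctrl.camera("side");save("s4",cv2.resize(p[170:300,220:380],None,fx=5,fy=4.5))
E
```

```text
t 8.25 st [30.9 22.7] z 8.1 F [-0.1 -0.3  0.3] w 0.50 down [ 0.045 -0.006 -0.999]
delta units [ 0.0002  0.0002 -0.0006] mm [ 0.1  0.1 -0.3] twist deg 0.058122351105502824 units 0.0003229019505861268 q6 2.8959020376204654
station x,y,z in tool units/10mm: [0.0008 0.02   0.    ] [-0.0004  0.     -0.02  ]
```

View pics/s4.png

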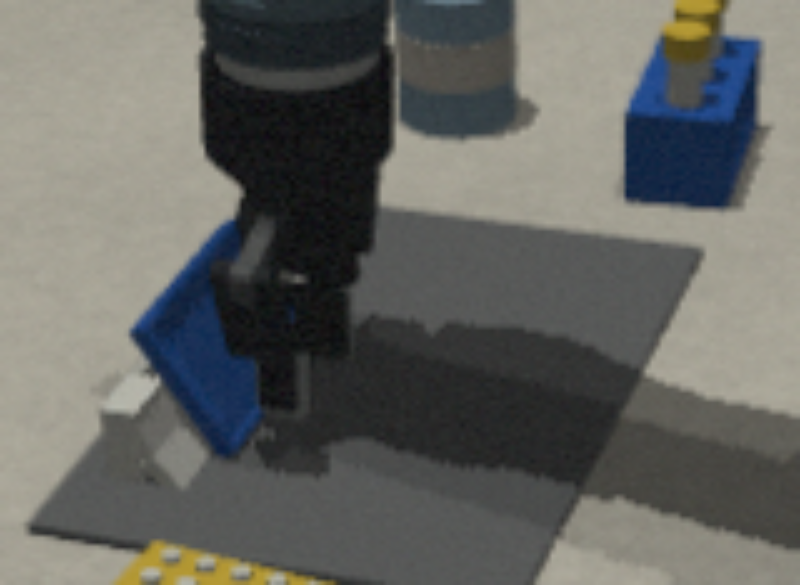

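The lid now stands at roughly 55–60°, with its lower edge at (230,450) still a few mm short of the foot at about (190,485). Almost no force yet, so I'll push on in small steps and watch the force.

Call:
apply_moves(
  deltas=[
    [0.0002, 0.006, 0, 0],
  ],
)

```text
t: 8.43
position: [0.587, 0.116, 0.0082]
tool_rot: [0.416, 0.563, -0.401, 0.591]
wrist_force: [-0.4, -0.8, 0.4]
gripper_width: 0.498
```

Call:
apply_moves(
  deltas=[
    [0.0002, 0.006, 0, 0],
  ],
)

```text
t: 8.55
position: [0.5891, 0.1167, 0.008]
tool_rot: [0.416, 0.563, -0.401, 0.591]
wrist_force: [-4.8, -2.4, 3.3]
gripper_width: 0.495
```

Call:
apply_moves(
  deltas=[
    [0.0002, 0.004, 0, 0],
  ],
)

```text
t: 8.68
position: [0.5891, 0.1168, 0.0078]
tool_rot: [0.415, 0.564, -0.403, 0.59]
wrist_force: [-6.4, -3.0, 7.7]
gripper_width: 0.502
```

Force came up, so the lower edge is on the foot. I'll back off and look.

Call:
apply_moves(
  deltas=[
    [0, -0.006, 0, 0],
    [0, -0.02, 0, 0],
    [0, -0.04, 0, 0],
    [-0.02, -0.04, 0, 0],
    [0, 0, 0, 0],
  ],
)

```text
t: 9.3
position: [0.5375, 0.0989, 0.0159]
tool_rot: [0.415, 0.563, -0.402, 0.591]
wrist_force: [1.0, 0.4, -0.1]
gripper_width: 0.501
```

```bash
python3 - <<'E'
from h import *
tell(.1,.028,.055)
p,d=ctrl.camera("side");a=cv2.resize(p[170:300,220:380],None,fx=4,fy=3.6)
p,d=ctrl.camera("wrist");b=cv2.resize(p,None,fx=.55,fy=.55)
save("s5",np.vstack([a[:,:640],np.pad(b[:130],((0,0),(0,640-b.shape[1]),(0,0)))]))
v,u=np.mgrid[0:480,0:640];m=(d>0)&(p[:,:,2]>p[:,:,0]*1.8)&(p[:,:,2]>60)
W=world("wrist",np.c_[u[m],v[m]],d[m]);s=np.array([st(w) for w in W]);print(np.percentile(s,[1,50,99],axis=0),np.percentile(W[:,2],[1,50,99]))
q=np.c_[s,W[:,2]]; n=np.linalg.svd(q-np.median(q,0),full_matrices=False)[2][2];print("normal",n,np.degrees(np.arccos(abs(n[2]))))
E
```

```text
t 9.30 st [-18.1  23. ] z 15.9 F [ 1.   0.4 -0.1] w 0.50 down [ 0.043 -0.007 -0.999]
delta units [-0.0694  0.2391 -0.0082] mm [-34.7 119.5  -4.1] twist deg 0.06050647191997841 units 0.00033614706622210226 q6 2.8744951960295513
station x,y,z in tool units/10mm: [0.0008 0.02   0.    ] [-0.0004  0.     -0.02  ]
[[ 0.04423283 -0.01656539]
 [ 0.06942488  0.03311759]
 [ 0.08044838  0.08112461]] [0.00816617 0.05194728 0.07124074]
normal [-0.90146251 -0.00315219  0.43284571] 64.35170797282692
```

View pics/s5.png

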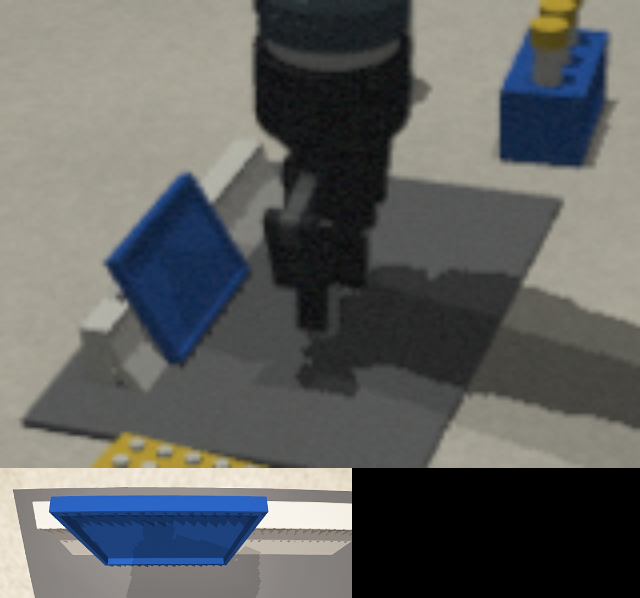

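The lid stands leaning by itself at about 64–66° on the upstand, with its lower edge at the foot. Its top edge is at station x≈82, z≈71 mm, with its centre at y≈33. Next I'll go over it and come down behind.

Call:
apply_moves(
  deltas=[
    [-0.1, 0, 0, 0],
    [-0.1, 0, -0.02, 0],
    [-0.03, 0, 0, 0],
    [0, 0.09, 0, 0],
    [0, 0.09, 0, 0],
    [0, 0.08, 0, 0],
    [0, 0.02, 0, 0],
    [0, 0, 0, 0],
  ],
)

```text
t: 10.4
position: [0.6724, 0.1599, 0.1378]
tool_rot: [0.417, 0.562, -0.399, 0.592]
wrist_force: [-0.7, 0.4, -0.3]
gripper_width: 0.499
```

```bash
python3 -c "
from h import *
tell(.118,.033,.055)"
```

```text
t 10.40 st [129.3  36. ] z 137.8 F [-0.7  0.4 -0.3] w 0.50 down [ 0.05  -0.004 -0.999]
delta units [ 0.1644 -0.0302  0.0025] mm [ 82.2 -15.1   1.3] twist deg 0.10732032058213299 units 0.0005962240032340722 q6 2.9491109531916533
station x,y,z in tool units/10mm: [0.0009 0.02   0.    ] [-0.0004  0.0001 -0.02  ]
```

Call:
apply_moves(
  deltas=[
    [0.07, -0.012, 0, 0],
    [0.05, -0.008, 0, 0],
    [0.03, -0.006, 0.005, 0],
    [0.01, 0, 0, 0],
    [0, 0, 0, 0],
  ],
)

```text
t: 11.02
position: [0.6645, 0.1528, 0.0551]
tool_rot: [0.418, 0.561, -0.399, 0.593]
wrist_force: [0.3, -0.6, -0.1]
gripper_width: 0.505
```

```bash
python3 - <<'E'
from h import *
tell(.085,.033,.057)
p,d=ctrl.camera("side");save("s6",cv2.resize(p[150:300,200:380],None,fx=4,fy=3.6))
E
```

```text
t 11.03 st [119.6  31.9] z 55.1 F [ 0.3 -0.6 -0.1] w 0.50 down [ 0.051 -0.004 -0.999]
delta units [-0.007  -0.0689 -0.0023] mm [ -3.5 -34.4  -1.1] twist deg 0.11020707806096162 units 0.0006122615447831202 q6 2.9400920389408802
station x,y,z in tool units/10mm: [0.0009 0.02   0.    ] [-0.0004  0.0001 -0.02  ]
```

View pics/s6.png

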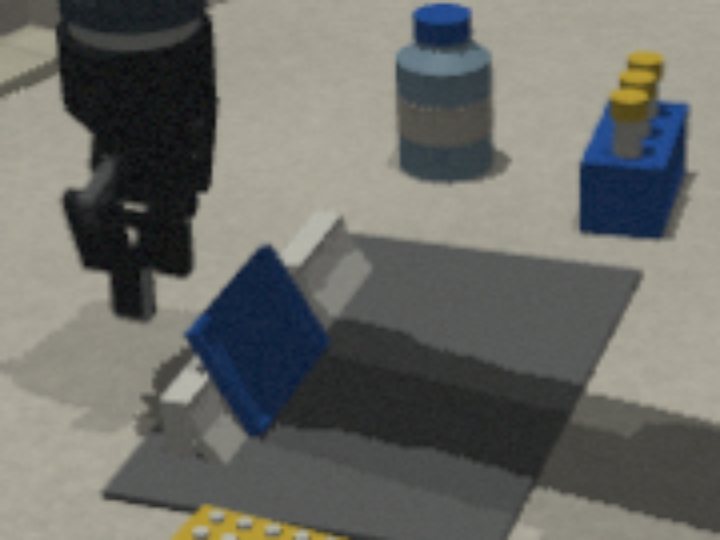

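The fingers are behind the leaning lid with the tips just above the upstand's top, and the lid hasn't moved. Now the push back towards -x.

Call:
apply_moves(
  deltas=[
    [-0.0009, -0.02, 0, 0],
    [-0.0009, -0.02, 0, 0],
    [-0.0007, -0.016, 0, 0],
    [-0.0007, -0.016, 0, 0],
    [-0.0007, -0.016, 0, 0],
    [-0.0007, -0.016, 0, 0],
  ],
)

```text
t: 11.82
position: [0.614, 0.1348, 0.058]
tool_rot: [0.419, 0.56, -0.398, 0.594]
wrist_force: [-0.0, 0.0, 0.1]
gripper_width: 0.5
```

Call:
apply_moves(
  deltas=[
    [-0.0005, -0.012, 0, 0],
    [-0.0005, -0.012, 0, 0],
  ],
)

```text
t: 12.08
position: [0.6017, 0.1304, 0.0578]
tool_rot: [0.419, 0.56, -0.398, 0.594]
wrist_force: [0.1, 0.5, 0.7]
gripper_width: 0.498
```

```bash
python3 - <<'E'
from h import *
tell(.05,.033,.057)
p,d=ctrl.camera("side");save("s7",cv2.resize(p[150:300,200:380],None,fx=4,fy=3.6))
E
```

```text
t 12.07 st [52.9 31.5] z 57.8 F [0.1 0.5 0.7] w 0.50 down [ 0.056 -0.003 -0.998]
delta units [ 0.0013 -0.0058 -0.003 ] mm [ 0.6 -2.9 -1.5] twist deg 0.11347715873632017 units 0.0006304286596462231 q6 2.9172842321560566
station x,y,z in tool units/10mm: [0.001 0.02  0.   ] [-0.0004  0.0001 -0.02  ]
```

View pics/s7.png

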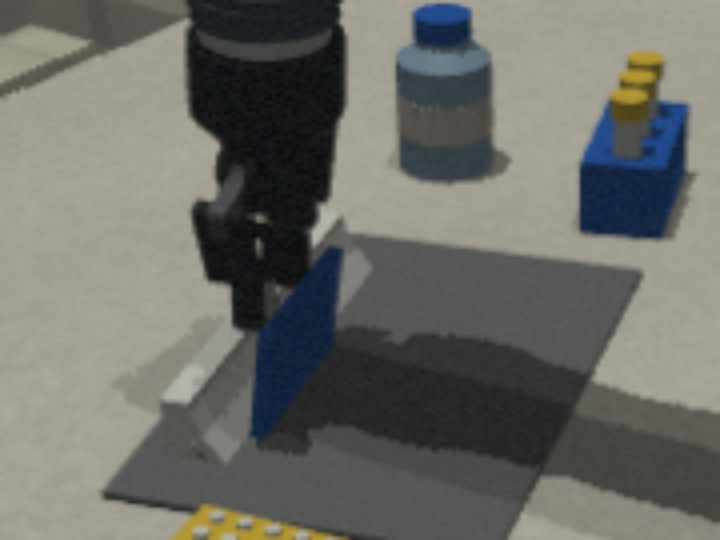

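The lid is upright now, its top edge along (260,335)–(340,250). A little more pushing should tip it over.

Call:
apply_moves(
  deltas=[
    [-0.0005, -0.012, 0, 0],
    [-0.0005, -0.012, 0, 0],
    [-0.0005, -0.012, 0, 0],
    [0, 0, 0, 0],
    [0, 0, 0, 0],
  ],
)

```text
t: 12.75
position: [0.5828, 0.1238, 0.0575]
tool_rot: [0.419, 0.56, -0.398, 0.594]
wrist_force: [-0.1, -0.7, -0.7]
gripper_width: 0.499
```

```bash
python3 - <<'E'
from h import *
tell(.05,.033,.057)
p,d=ctrl.camera("side");save("s8",cv2.resize(p[150:300,200:380],None,fx=4,fy=3.6))
E
```

```text
t 12.75 st [32.8 31.5] z 57.5 F [-0.1 -0.7 -0.7] w 0.50 down [ 0.055 -0.003 -0.998]
delta units [ 0.0028  0.0343 -0.0029] mm [ 1.4 17.2 -1.4] twist deg 0.10905917858169525 units 0.0006058843254538625 q6 2.909825915941224
station x,y,z in tool units/10mm: [0.001 0.02  0.   ] [-0.0004  0.0001 -0.02  ]
```

View pics/s8.png

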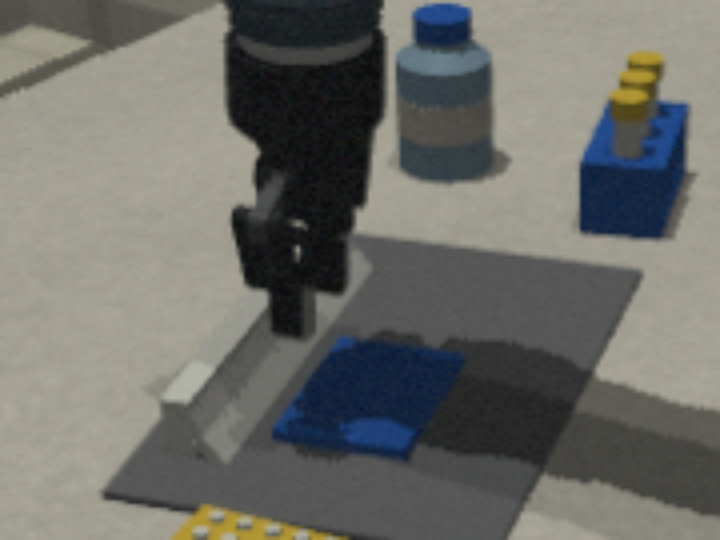

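The lid lies flat with its plain face up, in front of the upstand. I'll raise the arm clear and check numerically.

Call:
apply_moves(
  deltas=[
    [-0.08, 0, 0, 0],
    [-0.1, 0, 0, 0],
    [-0.08, 0, 0, 0],
    [0, 0, 0, 0],
    [0, 0, 0, 0],
  ],
)

```text
t: 13.42
position: [0.5754, 0.1244, 0.1897]
tool_rot: [0.418, 0.561, -0.398, 0.593]
wrist_force: [0.3, 0.2, -0.0]
gripper_width: 0.498
```

```bash
python3 - <<'E'
from h import *
tell(.05,.033,.057)
p,d=ctrl.camera("wrist")
v,u=np.mgrid[0:480,0:640];m=(d>0)&(p[:,:,2]>p[:,:,0]*1.8)&(p[:,:,2]>60)
W=world("wrist",np.c_[u[m],v[m]],d[m]);s=np.array([st(w) for w in W]);k=(abs(s[:,0])<.09)&(abs(s[:,1])<.13);s=s[k];W=W[k]
print(k.sum(),np.percentile(s,[1,50,99],axis=0),np.percentile(W[:,2],[1,50,99]))
ctrl.camera("side")
for n in("tip_box","bottle","tube_rack"):
    for o in ctrl.landmark_of("side",n)[:1]: print(n,o["conf"],np.round(world("side",o["at"],z=0)[0],3))
print(ctrl.close_job())
E
```

```text
t 13.43 st [26.1 34.5] z 189.7 F [ 0.3  0.2 -0. ] w 0.50 down [ 0.053 -0.003 -0.999]
delta units [ 0.2673  0.0346 -0.0024] mm [133.7  17.3  -1.2] twist deg 0.12617405414762367 units 0.0007009669674867982 q6 2.911984619738921
station x,y,z in tool units/10mm: [0.001 0.02  0.   ] [-0.0004  0.0001 -0.02  ]
6541 [[-0.03158818 -0.01680221]
 [ 0.00433138  0.0323621 ]
 [ 0.03726174  0.08086761]] [0.01007685 0.01226872 0.01398609]
tip_box 0.57 [0.458 0.328 0.   ]
bottle 0.88 [ 0.707 -0.151  0.   ]
tube_rack 0.67 [ 0.579 -0.17   0.   ]
the job is handed in; nothing more can be done
None
```

The lid is lying flat on the mat, hollow side down, and the job is handed in. No verdict was reported. It took about 13.5 s of the 48 s.

**What I did:** I squared the lid with two half-open fingers and pushed it along the mat to the upstand's foot. It stayed leaning there by itself after I let go. Then I went over it, pushed its top edge back from behind until it fell, and raised the arm clear.

**Last checks:**
- **Leaning:** the depth picture put the lid at about 64° from level. The push force at the foot read about 10 N at the wrist, against the 35 N limit.
- **Lying flat:** the centre is at station x ≈ 4 mm, y ≈ 32 mm, and the plain face is about 12 mm above the bench (readings 10–14 mm). The wrist force is near zero with the gripper at 190 mm height.
- **Bystanders:** the tip box agrees with its starting position. The side-camera reading for the tube rack differs from the first one by about 18 mm, and for the bottle by about 20 mm. Both new readings match the first top-camera readings within 7 mm. The arm never went near either of them, so I take this as detector scatter and did not measure further.
- **Probe on the bench:** while finding the fingertip height beside the mat, the fingers briefly pressed the bench with about 37 N. That is close to the 40 N limit for the arm and gripper body, and I saw only the reading at the end of that move.

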